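# Seat the gib key and close the gear case with its dowelled cover

## Task

Close up the open gear case. First push the gib key that stands proud beside the large gear's shaft straight down until it is tight, as deep as the finished key on the small gear. Then lift the aluminium cover off its carton by its rib and, keeping it in the grip, lower it onto the case the right way round (wide end over the large gear) so that both dowel pins enter their holes together and it lies flush on the rim; let go of it there, and leave the tin and the tape roll where they are.

Things in the scene. Friction and masses are not known exactly. Their poses are not given: they have to be found in the camera images.
- gear_case: Fixed dark cast gear case at the right end of the cart, open at the top: 156 mm long (x), 99 wide, 173 high, wide lobe at -x, narrow lobe at +x. Origin: centre of its underside, z up. Flat bright rim at z = 173 mm; cavity 28 mm deep with a large gear (axis x = -20 mm) and a small one (x = +30 mm), tops 14 mm below the rim. A finished gib key, head 3.5 mm below the rim, is fixed at x = +40 mm.
- pin_wide (a point): Foot of the dowel pin at the wide end of the case (case x = -66 mm, y = 0), at rim height. The steel pin is 8 mm in diameter and rises 13 mm from there; its top 4 mm taper to a blunt point.
- pin_narrow (a point): The same for the dowel pin at the narrow end of the case (case x = +66 mm, y = 0).
- key_head (a point): Centre of the top face (13 x 9 mm, long side along the case's x) of the head of the bright steel gib key that stands proud, at x = -7 mm, y = 0 of the case, by the large gear's shaft. It moves with the key: 4.5 to 8.5 mm above the rim at the start, 3.5 mm below it when home.
- gib_key (a joint): How far the gib key has been driven straight down, in m: starts between 0 and 0.004, fully home and tight at 0.012 (hard stop). It moves against rubbing of about 8 N that grows to about 11 N at the end, and stays where it is left.
- cover: Loose cast aluminium cover, about 0.45 kg, 156 (x) x 99 mm, outline as the case (wide end at -x, narrow end at +x); plate 8 mm thick, 12 round the two dowel holes (9.2 mm in diameter, through). Origin: centre of its flat underside, z up. Lies level on a carton at the left rear of the cart, behind a rack of long bars: the rack is solid up to z = 0.17 m, its bars reach z = 0.39 m.
- hole_wide (a point): Centre of the dowel hole at the wide end of the cover, at its underside; belongs on pin_wide.
- hole_narrow (a point): Centre of the dowel hole at the narrow end of the cover, at its underside; belongs on pin_narrow.
- cover_rib (a point): Middle of the top edge of the grip rib at the middle of the cover. The rib is 14 mm thick (along the cover's x), 56 mm long (along y); its top is 38 mm above the underside, its foot is 14 mm above the underside.
- bench_mat: Fixed thin black rubber mat, 208 x 114 x 3 mm, under the gear case; the rim is thus 176 mm above the cart top.
- screw_tin: Bystander: open round tin, 73 mm across and 42 mm high, on the near strip of the cart to the left of the case. Origin under its centre.
- electrical_tape: Bystander: roll of black tape lying flat behind the case, 62 mm across and 18 mm high. Origin under its centre.
- carton: Fixed cardboard carton, 172 (x) x 108 x 100 mm, on which the cover lies, its underside 100 mm above the cart top. Origin: centre of its underside. On the bench to its left a rack of upright screwdrivers reaches z = 0.31 m.

How it is judged:
By the outcome, as a careful person would: the job done as asked, in the order asked, and still so for the second after the job is handed in, with the robot touching nothing.
It also fails if it takes over 67 s, if anything falls off the work surface, if the arm or the gripper's body presses on something with over 40 N, if the wrist force passes 120 N, or if a joint passes its speed limit or range.

## Robot

A 6-joint arm with a two-finger parallel gripper is mounted at the origin on a cart in front of the work surface, level with it; the furniture and walls round the work are solid. World frame = base frame: x ahead of the robot, y to its left, z up, the work surface at z = 0. Lengths are in mm, angles in rad, forces in N, time in s.
With the tool pointing down it reaches from about 350 to 875 mm from the base axis. Payload 4.2 kg.
Tool frame: the origin (TCP) lies midway between the tips of the shut fingers; the grasp point (between the pads) lies 19 mm behind it; z points along the fingers, y is the line along which they close (so a half turn about z gives the same grasp; the last joint's range is limited). The gripper opens to 85 mm and grips with 20 to 120 N. Pads are 22 mm wide; open, the fingers measure 114 mm over their backs; the gripper's body (76 mm by 85 mm) begins 54 mm behind the grasp point. The pads swing forward as they close: fully open they stand 13 mm farther back than shut.
Start: joints at [-0.937, 0.385, 0.008, 0, -1.194, -0.259], TCP at [228.818, -581.585, 231.312] pointing down, gripper open.
Joint ranges: [-3.14, 3.14], [-1.21, 2.06], [-1.07, 1.41], [-3.16, 2.05], [-2.99, -0.16], [-3.1, 3.1]. Speed limits (rad/s): [2.79, 2.79, 3.14, 3.14, 3.14, 3.14].

## Interface

Orientations are given as a unit quaternion [w, x, y, z].
In Python, from station import * gives the robot as it stands.
- The arm moves only by the shell command python3 -m crank 'ROWS'. ROWS is JSON, a list of rows, each an object of numbers: "dx", "dy", "dz": the shift along the tool's x, y, z scaled (see below); "ax", "ay", "az": the turn, a rotation vector about the tool's x, y, z scaled (see below); "fingers": the closure, from -1 (fully open) to 1 (shut), so that 0 is half open. In form: [{"dx": .., "dy": .., "dz": .., "ax": .., "ay": .., "az": .., "fingers": ..}, ...]. A call has 1 to 12 rows; each row shifts and turns the commanded pose from where the row before left it, along the tool's axes as they then stand; what a row does not reach is not made up. The controller multiplies each number of a shift by 25 cm and each number of a turn by 90 degrees. A row lasts 1/8 s, in which the tool goes at most 62.5 mm and 10.7 degrees, less where a joint would pass 70% of its speed; a pose out of reach is approached as far as the arm can. A call with a number of a shift or a turn outside -1 to 1 is refused whole. A call with a gripper value outside its range is refused whole. The fingers move at their own pace and stop on an object; the grip force is fixed at half the most. Time passes only in rows, so rows that do not move let the fingers close. It gives the time, the measured TCP pose, the force, the opening and the grip force at its end, in the units of the state.
- sense(): the state, without advancing time (a new reading comes with each control period).
- read_camera(name): name is "side" or "top"; returns a dict with "pixels" (420x560x3 uint8, red, green, blue), "fx", "fy", "cx", "cy" (pixels), "position" and "orientation" of the camera in the world. Camera axes: x right, y up, looking along -z (the intrinsics and any distortion apply to the point x, -y, -z); pixel columns grow to the right and rows downward; lengths in mm; the calibration is good to about 2 mm. A picture is of the moment at which its call begins. There is no depth.
- job_done(): hands the job in; it is judged then, once.
The state is a dict: "clock": time; "joints": joint angles; "qd": joint speeds; "effort": joint torques, N m; "tool_pos": TCP position; "tcp_rot": TCP orientation; "contact_force": force on the tool from outside, world axes, zero at the start; "moment": the same for the moment, N m; "gripper_width": opening from 0.0 (shut) to 1.0 (fully open); "finger_force": force on a finger pad.
Only numpy, scipy, OpenCV 4.12 (cv2) and the standard library are available. Lean on these libraries where they do the work, as an engineer would, in place of code of your own. Each camera call takes 0.05 s, during which the arm holds its last target. There are 200 camera calls.

## Working session

There is one attempt and no reset: what is moved stays moved. The work goes in short steps, Python scripts to look and compute and a shell command to move; the robot and the scene stay as the last step left them, time stands still between calls to the robot, and variables do not carry over. Pictures are saved under pics/ and viewed, at most 10 in all, crops included, and the job is handed in when it is done.

```bash
mkdir -p pics; ls; python3 - <<'E'
from station import *
import cv2,json
s=sense();print(s)
for n in("side","top"):
    c=read_camera(n);cv2.imwrite(f"pics/{n}0.png",c["pixels"][:,:,::-1])
    print(n,{k:v for k,v in c.items() if k!="pixels"})
E
```

```text
pics
{'clock': 0.0, 'joints': array([-9.37375285e-01,  3.85567612e-01,  6.63340981e-03, -5.14393734e-04,
       -1.19399395e+00, -2.58605187e-01]), 'qd': array([ 0.00016348, -0.00102655, -0.00224217, -0.00118391, -0.00092457,
        0.00019248]), 'effort': array([-2.31092563e-04, -3.92282546e+01,  1.88396144e+01,  4.18635875e+00,
       -4.70329978e-03,  1.03878361e-05]), 'tool_pos': array([ 228.62616807, -581.05877983,  230.21559063]), 'tcp_rot': array([-2.44138182e-04, -1.86219496e-01,  9.82507560e-01,  1.06475961e-03]), 'contact_force': array([ 0.36991906,  0.21211736, -0.30242961]), 'moment': array([0.00300996, 0.00849567, 0.02411642]), 'finger_force': 0.0, 'gripper_width': 0.99713218390076}
side {'fx': 463.11523262731527, 'fy': 463.11523262731527, 'cx': 284.60335056884327, 'cy': 208.44296449044188, 'position': array([1303.11651231,  273.2417172 , 1181.53452053]), 'orientation': array([0.52615811, 0.18163526, 0.28238607, 0.78129661])}
top {'fx': 405.8506125444514, 'fy': 405.8506125444514, 'cx': 278.28590005512905, 'cy': 210.3264033998277, 'position': array([ 427.11538114,  -67.51890854, 1123.21651132]), 'orientation': array([-0.69950171, -0.04453405,  0.02622058,  0.71275982])}
```

View pics/side0.png

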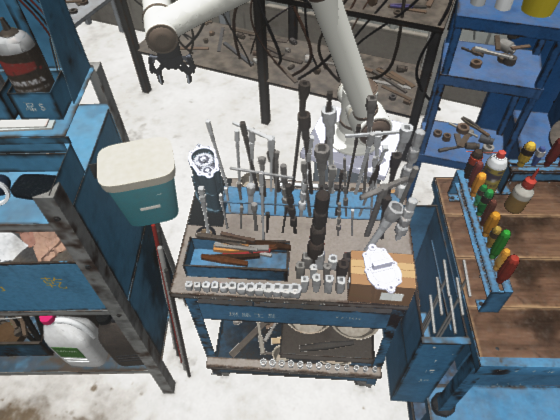

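View pics/top0.png

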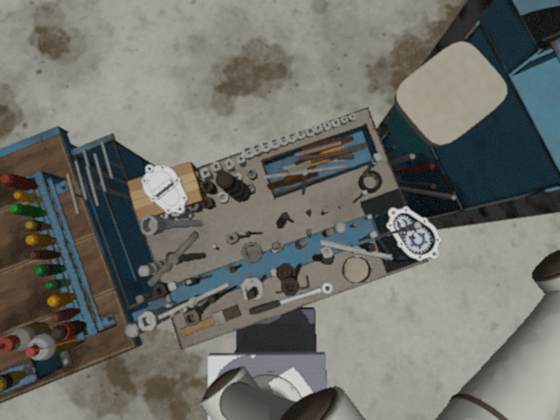

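The side view shows the cover at about (382,268) on the carton and the case at about (204,160). In the top view the cover is at (165,190) and the case at (413,233). The robot base is at the bottom of the top view, and image right is -y. I'll make enlarged crops next.

```bash
python3 - <<'E'
import cv2,numpy as np
t=cv2.imread("pics/top0.png");s=cv2.imread("pics/side0.png")
f=lambda i,x,y:cv2.resize(i[y:y+60,x:x+80],(400,300),interpolation=cv2.INTER_CUBIC)
cv2.imwrite("pics/crops.png",np.vstack([np.hstack([f(t,374,203),f(t,125,160)]),np.hstack([f(s,165,130),f(s,342,240)])]))
E
```

```text
(no output)
```

View pics/crops.png

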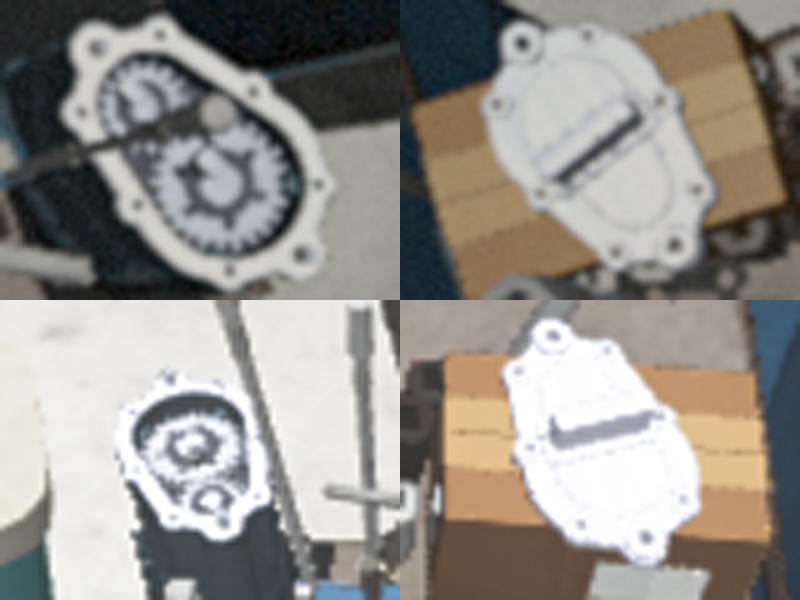

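The crops show these points:

| Feature | Top view | Side view |
|---|---|---|
| Case pin, wide end | (434,253) | (199,145) |
| Case pin, narrow end | (393,212) | (209,174) |
| Cover hole, wide end | (150,168) | (391,288) |
| Cover hole, narrow end | (180,209) | (372,247) |

The case's narrow end and the cover's narrow end point roughly opposite ways.

```bash
cat >lib.py <<'E'
import numpy as np,cv2
from scipy.spatial.transform import Rotation as R
from station import *
CAM={"side":((463.115,284.603,208.443),(1303.1165,273.2417,1181.5345),(0.52615811,0.18163526,0.28238607,0.78129661)),
"top":((405.851,278.286,210.326),(427.1154,-67.5189,1123.2165),(-0.69950171,-0.04453405,0.02622058,0.71275982))}
def rot(q):return R.from_quat(np.roll(q,-1))
def ray(c,u,v):
    (f,cx,cy),p,q=CAM[c];d=rot(q).apply([(u-cx)/f,-(v-cy)/f,-1]);return np.array(p),d
def plane(c,u,v,z):
    p,d=ray(c,u,v);return p+d*(z-p[2])/d[2]
def proj(c,P):
    (f,cx,cy),p,q=CAM[c];x,y,z=rot(q).inv().apply(np.array(P,float)-p).T;return np.array([cx-f*x/z,cy+f*y/z]).T
def tri(a,b):
    p,d=ray("top",*a);q,e=ray("side",*b);s=np.linalg.lstsq(np.array([d,-e]).T,q-p,rcond=None)[0]
    A=p+d*s[0];B=q+e*s[1];return (A+B)/2,np.linalg.norm(A-B)
def shot(n,name=None,box=None,k=1):
    im=read_camera(n)["pixels"][:,:,::-1].copy()
    return im
E
python3 - <<'E'
from lib import *
np.set_printoptions(precision=1,suppress=True)
g=lambda o,x,y:((x+.5)/5-.5+o[0],(y+.5)/5-.5+o[1])
T1,T2,S1,S2=(374,203),(125,160),(165,130),(342,240)
print("pinW",plane("top",*g(T1,302,253),182),plane("side",*g(S1,170,77),189),tri(g(T1,302,253),g(S1,170,77)))
print("pinN",plane("top",*g(T1,97,47),182),plane("side",*g(S1,222,220),182),tri(g(T1,97,47),g(S1,222,220)))
print("hW",plane("top",*g(T2,123,43),112),plane("side",*g(S2,245,238),112))
print("hN",plane("top",*g(T2,275,244),112),plane("side",*g(S2,150,35),112))
r=rot(sense()["tcp_rot"]);print(r.as_matrix())
# rib ends top view
print("rib",plane("top",*g(T2,137,170),138),plane("top",*g(T2,232,102),138))
# outline rim centroid & min rect of bright regions
for c,o,z in(("top",T1,176),("top",T2,108),("side",S1,176),("side",S2,108)):
    im=cv2.imread(f"pics/{c}0.png");x,y=o;m=(im[y:y+60,x:x+80].min(2)>150).astype(np.uint8)
    n,l,st,ce=cv2.connectedComponentsWithStats(m);i=1+np.argmax(st[1:,4])
    h=cv2.convexHull(cv2.findContours((l==i).astype(np.uint8),cv2.RETR_EXTERNAL,cv2.CHAIN_APPROX_NONE)[0][0])[:,0]
    P=np.array([plane(c,u+x,v+y,z)[:2] for u,v in h],np.float32);print(c,o,cv2.minAreaRect(P),st[i])
E
```

```text
pinW [ 416.4 -397.9  182. ] [ 421.4 -394.5  189. ] (array([ 416.5, -397.7,  183.6]), np.float64(0.7943275214576663))
pinN [ 512.7 -309.2  182. ] [ 512.9 -309.6  182. ] (array([ 512.8, -309.5,  181.9]), np.float64(0.42973655871205063))
hW [643.7 285.6 112. ] [643.8 285.7 112. ]
hN [538.8 206.7 112. ] [538.  205.2 112. ]
[[-0.9 -0.4 -0. ]
 [-0.4  0.9  0. ]
 [ 0.   0.  -1. ]]
rib [574.2 268.6 138. ] [607.2 221.6 138. ]
top (374, 203) ((456.6214599609375, -366.2573547363281), (170.53929138183594, 101.25236511230469), 63.70203399658203) [  13    4   67   56 1123]
top (125, 160) ((591.678466796875, 247.44921875), (152.544921875, 92.06362915039062), 35.691314697265625) [  17    4   46   50 1452]
side (165, 130) ((461.1678771972656, -397.38226318359375), (276.06585693359375, 166.7503204345703), 31.658056259155273) [   0    0   57   60 2305]
side (342, 240) ((597.3095092773438, 252.6483154296875), (176.11785888671875, 99.85961151123047), 22.702747344970703) [  20    3   42   57 1464]
```

```bash
python3 - <<'E'
from lib import *
np.set_printoptions(precision=1,suppress=True)
print(tri((417,225),(209,122.5)))
c=np.array([464.6,-353.6]);k=c-4*np.array([.736,.677]);s=sense()
M=rot(s["tcp_rot"]).as_matrix();print("key tgt",k)
d=np.array([*k,260])-s["tool_pos"];print("tool-frame shift /250",np.round(M.T@d/250,3))
t=cv2.imread("pics/top0.png")[160:260,330:450];s=cv2.imread("pics/side0.png")[100:220,140:300]
cv2.imwrite("pics/bars.png",np.hstack([cv2.resize(t,(400,333),interpolation=2),cv2.resize(s,(400,333),interpolation=2)]))
E
```

```text
(array([ 471.2, -308.8,  346.3]), np.float64(4.8634943617971285))
key tgt [ 461.7 -356.3]
tool-frame shift /250 [-1.2  0.5 -0.1]
```

View pics/bars.png

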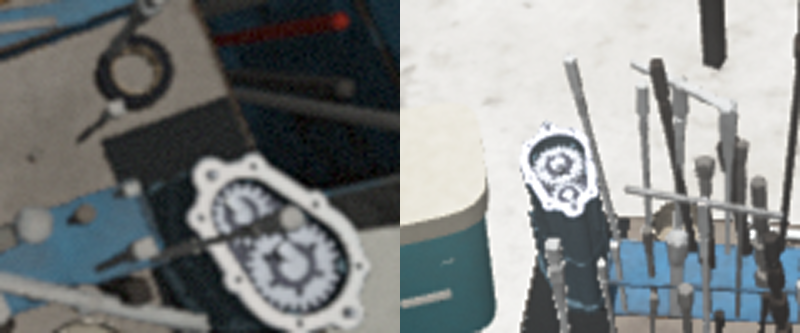

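```bash
python3 - <<'E'
from lib import *
np.set_printoptions(precision=1,suppress=True)
for z in(346,370,390):print(z,plane("top",417.6,225.4,z),plane("side",208.4,122.3,z))
P=plane("top",417.6,225.4,390)
for z in(390,280,170):print(z,proj("top",[*P[:2],z]),proj("side",[*P[:2],z]), proj("top",[471,-309,z]))
print(tri((434/1,253),(199,145)))
for b in [(132,187),(147,243)]:
  print(plane("top",330+b[0]/3.333,160+b[1]/3.333,390),plane("top",330+b[0]/3.333,160+b[1]/3.333,250))
E
```

```text
346 [ 471.3 -312.4  346. ] [ 470.7 -308.2  346. ]
370 [ 469.9 -304.8  370. ] [ 494.6 -291.5  370. ]
390 [ 468.8 -298.5  390. ] [ 514.6 -277.6  390. ]
390 [417.6 225.4] [209.6 110. ] [423.4 224. ]
280 [400.8 228.7] [215.  140.6] [405.9 227.6]
170 [387.9 231.3] [219.7 167.5] [392.4 230.3]
(array([ 416.7, -396.8,  184.3]), np.float64(0.5754996460782782))
[ 487.2 -213.6  390. ] [ 498.6 -241.5  250. ]
[ 456.8 -220.4  390. ] [ 462.4 -249.6  250. ]
```

```bash
python3 - <<'E'
from lib import *
np.set_printoptions(precision=1,suppress=True)
n=[];d=[]
for c,a,b in(("top",(359.4,240.4),(417.6,225.4)),("side",(208.4,122.3),(226,178))):
    p,u=ray(c,*a);_,v=ray(c,*b);m=np.cross(u,v);m/=np.linalg.norm(m);n.append(m);d.append(m@p)
for z in(100,176,250,300,346,370):
    A=np.array([x[:2] for x in n]);xy=np.linalg.solve(A,[d[i]-n[i][2]*z for i in(0,1)]);P=[*xy,z];print(np.array(P),proj("top",P),proj("side",P))
t=read_camera("side")["pixels"][95:215,175:255,::-1];u=cv2.imread("pics/top0.png")[200:260,350:450]
cv2.imwrite("pics/bars2.png",np.hstack([cv2.resize(t,(400,600),interpolation=2),cv2.copyMakeBorder(cv2.resize(u,(400,240),interpolation=2),0,360,0,0,cv2.BORDER_CONSTANT)]))
E
```

```text
[ 460.3 -285.   100. ] [375.9 236.2] [227.4 182.3]
[ 463.4 -292.3  176. ] [385.9 233.6] [222.1 165.5]
[ 466.4 -299.4  250. ] [397.4 230.6] [216.4 147.7]
[ 468.5 -304.1  300. ] [406.4 228.3] [212.3 134.8]
[ 470.4 -308.5  346. ] [415.6 225.9] [208.4 122.2]
[ 471.3 -310.8  370. ] [420.9 224.6] [206.2 115.3]
```

View pics/bars2.png

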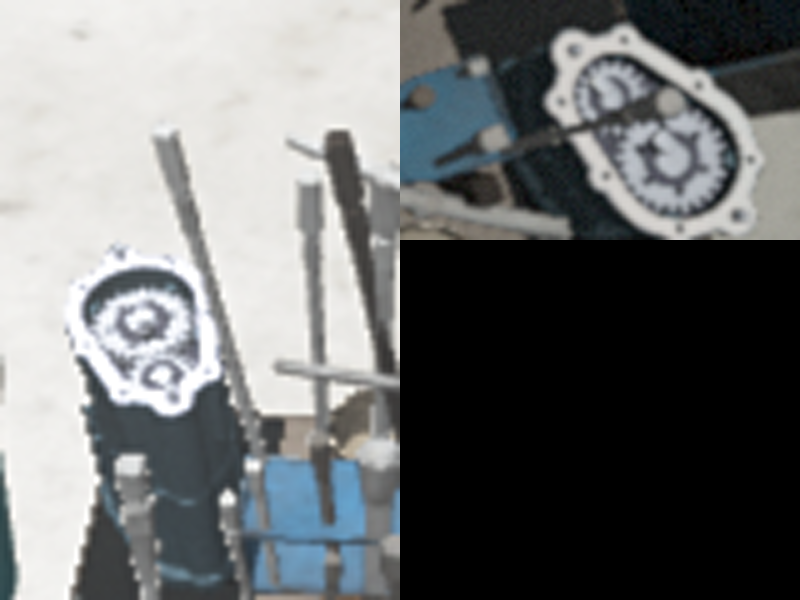

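The last two pictures show one rack bar leaning over the narrow side of the case. Its tip is at about (470,-309,346). I'll come in from the other side and keep the gripper body clear of it.

```bash
python3 -m crank '[{"dx":-0.15,"dy":0.06,"dz":0.012,"fingers":1},{"dx":-0.15,"dy":0.06,"dz":0.012,"fingers":1},{"dx":-0.15,"dy":0.06,"dz":0.012,"fingers":1},{"dx":-0.15,"dy":0.06,"dz":0.012,"fingers":1},{"dx":-0.15,"dy":0.06,"dz":0.012,"fingers":1},{"dx":-0.15,"dy":0.06,"dz":0.012,"fingers":1},{"az":0.102,"fingers":1},{"az":0.102,"fingers":1},{"az":0.102,"fingers":1},{"fingers":1}]'; python3 -c "
from lib import *
s=sense();M=rot(s['tcp_rot']).as_matrix();print(s['joints'],M.round(3),(M.T@(np.array([463.6,-359.9,195])-s['tool_pos'])/250).round(3))"
```

```text
[-9.37426571e-01  3.85377815e-01  6.94034592e-03 -3.45102279e-04
 -1.19402813e+00 -2.58619478e-01] [[-0.931 -0.366 -0.001]
 [-0.366  0.931  0.002]
 [ 0.     0.002 -1.   ]] [-1.199  0.48   0.143]schema error: expected keys dx, dy, dz, ax, ay, az, fingers
```

```bash
python3 -m crank '[{"dx":-0.15,"dy":0.06,"dz":0.012,"ax":0,"ay":0,"az":0,"fingers":1},{"dx":-0.15,"dy":0.06,"dz":0.012,"ax":0,"ay":0,"az":0,"fingers":1},{"dx":-0.15,"dy":0.06,"dz":0.012,"ax":0,"ay":0,"az":0,"fingers":1},{"dx":-0.15,"dy":0.06,"dz":0.012,"ax":0,"ay":0,"az":0,"fingers":1},{"dx":-0.15,"dy":0.06,"dz":0.012,"ax":0,"ay":0,"az":0,"fingers":1},{"dx":-0.15,"dy":0.06,"dz":0.012,"ax":0,"ay":0,"az":0,"fingers":1},{"dx":0,"dy":0,"dz":0,"ax":0,"ay":0,"az":0.102,"fingers":1},{"dx":0,"dy":0,"dz":0,"ax":0,"ay":0,"az":0.102,"fingers":1},{"dx":0,"dy":0,"dz":0,"ax":0,"ay":0,"az":0.102,"fingers":1},{"dx":0,"dy":0,"dz":0,"ax":0,"ay":0,"az":0,"fingers":1}]'; python3 -c "
from lib import *
s=sense();M=rot(s['tcp_rot']).as_matrix();print(s['joints'],M.round(3),(M.T@(np.array([463.6,-359.9,195])-s['tool_pos'])/250).round(3))"
```

```text
clock: 1.4
tool_pos: [405.1, -415.3, 213.0]
tcp_rot: [-0.0, 0.052, 0.999, 0.0]
contact_force: [0.5, 0.3, 0.1]
gripper_width: -0.0
finger_force: 0.0
[-5.18780025e-01  3.22784439e-01 -1.32872629e-01 -1.48644949e-04
 -1.11582556e+00 -1.15588011e+00] [[-0.995  0.104 -0.001]
 [ 0.104  0.995  0.   ]
 [ 0.001  0.    -1.   ]] [-0.21   0.245  0.072]
```

```bash
python3 -m crank '[{"dx":-0.07,"dy":0.082,"dz":0,"ax":0,"ay":0,"az":0,"fingers":1},{"dx":-0.07,"dy":0.082,"dz":0,"ax":0,"ay":0,"az":0,"fingers":1},{"dx":-0.07,"dy":0.081,"dz":0.036,"ax":0,"ay":0,"az":0,"fingers":1},{"dx":0,"dy":0,"dz":0.036,"ax":0,"ay":0,"az":0,"fingers":1},{"dx":0,"dy":0,"dz":0,"ax":0,"ay":0,"az":0,"fingers":1},{"dx":0,"dy":0,"dz":0,"ax":0,"ay":0,"az":0,"fingers":1}]'; python3 -c "
from lib import *
s=sense();M=rot(s['tcp_rot']).as_matrix();print((M.T@(np.array([463.6,-359.9,195])-s['tool_pos'])/250).round(3))
t=shot('side')[80:200,160:280];u=shot('top')[180:270,360:450]
cv2.imwrite('pics/k1.png',np.hstack([cv2.resize(t,(400,400),interpolation=2),cv2.resize(u,(400,400),interpolation=2)]))"
```

```text
clock: 2.15
tool_pos: [463.5, -360.7, 195.5]
tcp_rot: [0.0, 0.053, 0.999, -0.0]
contact_force: [0.2, 1.1, -0.3]
gripper_width: 0.0
finger_force: 0.0
[-0.     0.003  0.002]
```

View pics/k1.png

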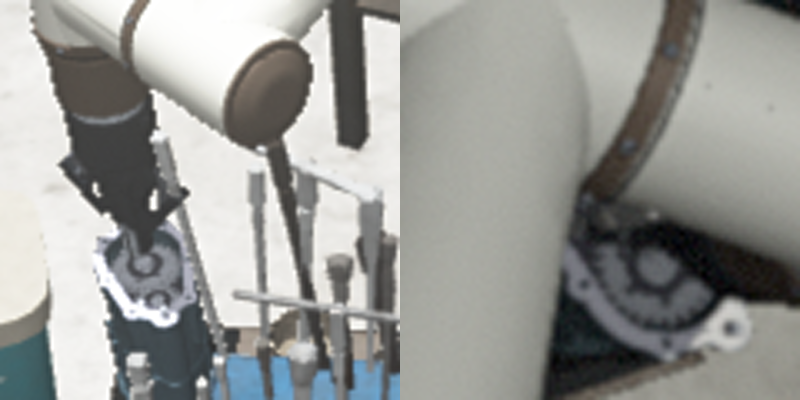

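The gripper is over the key, with the bar tip just beside it and no contact force. I'll push down in stages.

```bash
python3 -m crank '[{"dx":0,"dy":0,"dz":0.024,"ax":0,"ay":0,"az":0,"fingers":1},{"dx":0,"dy":0,"dz":0.02,"ax":0,"ay":0,"az":0,"fingers":1},{"dx":0,"dy":0,"dz":0.012,"ax":0,"ay":0,"az":0,"fingers":1},{"dx":0,"dy":0,"dz":0.008,"ax":0,"ay":0,"az":0,"fingers":1},{"dx":0,"dy":0,"dz":0,"ax":0,"ay":0,"az":0,"fingers":1}]'
```

```text
clock: 2.88
tool_pos: [463.6, -360.1, 180.5]
tcp_rot: [-0.0, 0.053, 0.999, -0.0]
contact_force: [-2.3, 2.0, 5.6]
gripper_width: 0.001
finger_force: 2.9
```

```bash
python3 -m crank '[{"dx":0,"dy":0,"dz":0.008,"ax":0,"ay":0,"az":0,"fingers":1},{"dx":0,"dy":0,"dz":0.008,"ax":0,"ay":0,"az":0,"fingers":1},{"dx":0,"dy":0,"dz":0.006,"ax":0,"ay":0,"az":0,"fingers":1},{"dx":0,"dy":0,"dz":0,"ax":0,"ay":0,"az":0,"fingers":1}]'; python3 -m crank '[{"dx":0,"dy":0,"dz":0.004,"ax":0,"ay":0,"az":0,"fingers":1},{"dx":0,"dy":0,"dz":0,"ax":0,"ay":0,"az":0,"fingers":1}]'
```

```text
clock: 3.38
tool_pos: [463.7, -360.1, 175.7]
tcp_rot: [-0.0, 0.053, 0.999, -0.0]
contact_force: [-3.9, 3.0, 9.1]
gripper_width: 0.002
finger_force: 4.3
clock: 3.62
tool_pos: [463.7, -360.1, 174.9]
tcp_rot: [-0.0, 0.052, 0.999, -0.0]
contact_force: [-2.2, 3.7, 9.5]
gripper_width: 0.004
finger_force: 4.6
```

```bash
python3 -m crank '[{"dx":0,"dy":0,"dz":0.006,"ax":0,"ay":0,"az":0,"fingers":1},{"dx":0,"dy":0,"dz":0,"ax":0,"ay":0,"az":0,"fingers":1},{"dx":0,"dy":0,"dz":0,"ax":0,"ay":0,"az":0,"fingers":1}]'
```

```text
clock: 4.0
tool_pos: [463.7, -360.1, 173.5]
tcp_rot: [-0.0, 0.052, 0.999, -0.0]
contact_force: [-2.6, 3.5, 9.3]
gripper_width: 0.001
finger_force: 4.7
```

Still rubbing at about 9–10 N, so I'll continue to the stop.

```bash
python3 -m crank '[{"dx":0,"dy":0,"dz":0.006,"ax":0,"ay":0,"az":0,"fingers":1},{"dx":0,"dy":0,"dz":0,"ax":0,"ay":0,"az":0,"fingers":1},{"dx":0,"dy":0,"dz":0,"ax":0,"ay":0,"az":0,"fingers":1}]'; python3 -m crank '[{"dx":0,"dy":0,"dz":0.004,"ax":0,"ay":0,"az":0,"fingers":1},{"dx":0,"dy":0,"dz":0,"ax":0,"ay":0,"az":0,"fingers":1}]'
```

```text
clock: 4.38
tool_pos: [463.7, -360.1, 172.5]
tcp_rot: [0.0, 0.052, 0.999, -0.001]
contact_force: [-3.1, 3.9, 10.4]
gripper_width: 0.005
finger_force: 5.8
clock: 4.62
tool_pos: [463.7, -360.1, 172.4]
tcp_rot: [0.0, 0.052, 0.999, -0.001]
contact_force: [-4.8, 5.8, 15.1]
gripper_width: -0.001
finger_force: 7.6
```

```bash
python3 -m crank '[{"dx":0,"dy":0,"dz":0.006,"ax":0,"ay":0,"az":0,"fingers":1},{"dx":0,"dy":0,"dz":0,"ax":0,"ay":0,"az":0,"fingers":1}]'
```

```text
clock: 4.88
tool_pos: [463.7, -360.2, 172.4]
tcp_rot: [0.0, 0.052, 0.999, -0.001]
contact_force: [-5.5, 7.9, 20.4]
gripper_width: 0.004
finger_force: 10.3
```

The key is home: it stopped at 172.4 and the force climbed without further travel. Now I'll retreat from the bar, rise and cross over to the cover.

```bash
python3 -m crank '[{"dx":0,"dy":0,"dz":-0.1,"ax":0,"ay":0,"az":0,"fingers":1},{"dx":-0.09,"dy":-0.08,"dz":0,"ax":0,"ay":0,"az":0,"fingers":1},{"dx":-0.09,"dy":-0.08,"dz":0,"ax":0,"ay":0,"az":0,"fingers":1},{"dx":0,"dy":0,"dz":-0.17,"ax":0,"ay":0,"az":0,"fingers":1},{"dx":0,"dy":0,"dz":-0.17,"ax":0,"ay":0,"az":0,"fingers":1},{"dx":0,"dy":0,"dz":-0.17,"ax":0,"ay":0,"az":0,"fingers":1},{"dx":0,"dy":0,"dz":-0.17,"ax":0,"ay":0,"az":0,"fingers":1},{"dx":0,"dy":0,"dz":-0.17,"ax":0,"ay":0,"az":0,"fingers":1},{"dx":0,"dy":0,"dz":-0.17,"ax":0,"ay":0,"az":0,"fingers":1},{"dx":0,"dy":0,"dz":0,"ax":0,"ay":0,"az":0,"fingers":1}]'
```

```text
clock: 6.12
tool_pos: [505.0, -405.3, 451.6]
tcp_rot: [0.004, 0.053, 0.999, -0.002]
contact_force: [0.4, 0.3, -0.2]
gripper_width: -0.0
finger_force: 0.0
```

```bash
python3 -m crank '[{"dx":0,"dy":0.22,"dz":0,"ax":0,"ay":0,"az":0,"fingers":1},{"dx":0,"dy":0.22,"dz":0,"ax":0,"ay":0,"az":0,"fingers":1},{"dx":0,"dy":0.22,"dz":0,"ax":0,"ay":0,"az":0,"fingers":1},{"dx":0,"dy":0.22,"dz":0,"ax":0,"ay":0,"az":0,"fingers":1},{"dx":0,"dy":0.22,"dz":0,"ax":0,"ay":0,"az":0,"fingers":1},{"dx":0,"dy":0.22,"dz":0,"ax":0,"ay":0,"az":0,"fingers":1},{"dx":0,"dy":0.22,"dz":0,"ax":0,"ay":0,"az":0,"fingers":1},{"dx":0,"dy":0.22,"dz":0,"ax":0,"ay":0,"az":0,"fingers":1},{"dx":0,"dy":0.22,"dz":0,"ax":0,"ay":0,"az":0,"fingers":1},{"dx":0,"dy":0.22,"dz":0,"ax":0,"ay":0,"az":0,"fingers":1},{"dx":0,"dy":0.22,"dz":0,"ax":0,"ay":0,"az":0,"fingers":1},{"dx":0,"dy":0.22,"dz":0,"ax":0,"ay":0,"az":0,"fingers":1}]'; python3 -m crank '[{"dx":0,"dy":0,"dz":0,"ax":0,"ay":0,"az":-0.118,"fingers":-0.2},{"dx":0,"dy":0,"dz":0,"ax":0,"ay":0,"az":-0.118,"fingers":-0.2},{"dx":0,"dy":0,"dz":0,"ax":0,"ay":0,"az":-0.118,"fingers":-0.2},{"dx":0,"dy":0,"dz":0,"ax":0,"ay":0,"az":-0.118,"fingers":-0.2},{"dx":0,"dy":0,"dz":0,"ax":0,"ay":0,"az":-0.118,"fingers":-0.2},{"dx":0,"dy":0,"dz":0,"ax":0,"ay":0,"az":-0.118,"fingers":-0.2},{"dx":0,"dy":0,"dz":0,"ax":0,"ay":0,"az":-0.118,"fingers":-0.2},{"dx":0,"dy":0,"dz":0,"ax":0,"ay":0,"az":-0.118,"fingers":-0.2},{"dx":0,"dy":0,"dz":0,"ax":0,"ay":0,"az":-0.118,"fingers":-0.2},{"dx":0,"dy":0,"dz":0,"ax":0,"ay":0,"az":-0.118,"fingers":-0.2},{"dx":0,"dy":0,"dz":0,"ax":0,"ay":0,"az":-0.118,"fingers":-0.2},{"dx":0,"dy":0,"dz":0,"ax":0,"ay":0,"az":-0.118,"fingers":-0.2}]'
cat >to.py <<'E'
import sys
from lib import *
x,y,z,yaw=map(float,sys.argv[1:5])
s=sense();M=rot(s['tcp_rot']).as_matrix();h=np.degrees(np.arctan2(M[1,0],M[0,0]))
print("shift/250",(M.T@(np.array([x,y,z])-s['tool_pos'])/250).round(3),"yaw",h.round(2),"az",((h-yaw+180)%360-180)/90,"tilt",M[:,2].round(4),"j6",s['joints'][5])
E
python3 to.py 581.6 258.7 160 -52.9
```

```text
clock: 7.62
tool_pos: [573.9, 253.5, 446.2]
tcp_rot: [-0.001, 0.053, 0.999, -0.0]
contact_force: [1.3, -0.2, 0.5]
gripper_width: 0.002
finger_force: 0.0
clock: 9.12
tool_pos: [574.0, 251.8, 445.8]
tcp_rot: [0.001, 0.874, -0.487, -0.001]
contact_force: [0.4, 0.2, 0.1]
gripper_width: 0.601
finger_force: 0.0
shift/250 [-0.007 -0.043  1.143] yaw -58.26 az -0.059597920107563915 tilt [-0.002 -0.001 -1.   ] j6 -0.1170679391065786
```

```bash
python3 -m crank '[{"dx":-0.007,"dy":-0.043,"dz":0,"ax":0,"ay":0,"az":0,"fingers":-0.2},{"dx":0,"dy":0,"dz":0.12,"ax":0,"ay":0,"az":-0.06,"fingers":-0.2},{"dx":0,"dy":0,"dz":0.15,"ax":0,"ay":0,"az":0,"fingers":-0.2},{"dx":0,"dy":0,"dz":0.15,"ax":0,"ay":0,"az":0,"fingers":-0.2},{"dx":0,"dy":0,"dz":0.15,"ax":0,"ay":0,"az":0,"fingers":-0.2},{"dx":0,"dy":0,"dz":0.15,"ax":0,"ay":0,"az":0,"fingers":-0.2},{"dx":0,"dy":0,"dz":0.1,"ax":0,"ay":0,"az":0,"fingers":-0.2},{"dx":0,"dy":0,"dz":0,"ax":0,"ay":0,"az":0,"fingers":-0.2},{"dx":0,"dy":0,"dz":0,"ax":0,"ay":0,"az":0,"fingers":-0.2}]'; python3 to.py 581.6 258.7 117 -52.9; python3 -c "
from lib import *
t=shot('side')[200:300,330:430];u=shot('top')[140:240,115:215]
cv2.imwrite('pics/g1.png',np.hstack([cv2.resize(t,(400,400),interpolation=2),cv2.resize(u,(400,400),interpolation=2)]))"
```

```text
clock: 10.25
tool_pos: [583.3, 259.2, 243.2]
tcp_rot: [-0.001, 0.894, -0.448, 0.001]
contact_force: [0.3, -0.3, 0.1]
gripper_width: 0.599
finger_force: 0.0
shift/250 [-0.003  0.007  0.505] yaw -53.28 az -0.004251095446950141 tilt [ 1.6e-03  4.0e-04 -1.0e+00] j6 -0.030966630152203307
```

View pics/g1.png

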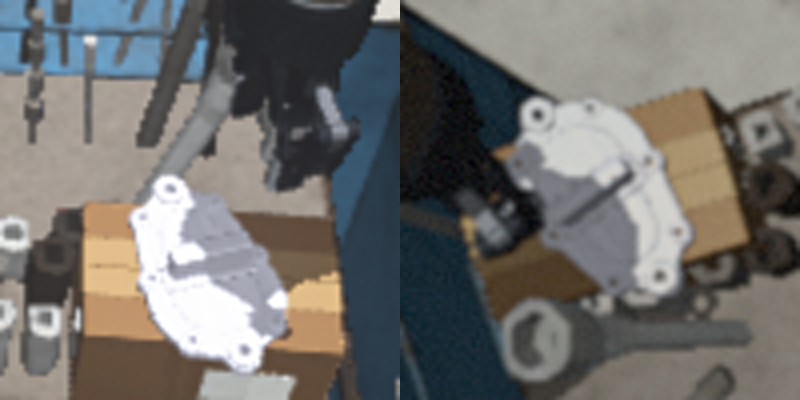

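```bash
python3 -c "
from lib import *
print(tri((149,225),(385,216)));print(plane('top',149,225,200))"
```

```text
(array([496.73822895, 231.733258  , 218.6004922 ]), np.float64(31.277205172774764))
[492.17820578 253.40361082 200.        ]
```

```bash
python3 -m crank '[{"dx":-0.003,"dy":0.007,"dz":0.1,"ax":0,"ay":0,"az":-0.004,"fingers":-0.2},{"dx":0,"dy":0,"dz":0.1,"ax":0,"ay":0,"az":0,"fingers":-0.2},{"dx":0,"dy":0,"dz":0.1,"ax":0,"ay":0,"az":0,"fingers":-0.2},{"dx":0,"dy":0,"dz":0.08,"ax":0,"ay":0,"az":0,"fingers":-0.2},{"dx":0,"dy":0,"dz":0.07,"ax":0,"ay":0,"az":0,"fingers":-0.2},{"dx":0,"dy":0,"dz":0.04,"ax":0,"ay":0,"az":0,"fingers":-0.2},{"dx":0,"dy":0,"dz":0.01,"ax":0,"ay":0,"az":0,"fingers":-0.2},{"dx":0,"dy":0,"dz":0,"ax":0,"ay":0,"az":0,"fingers":-0.2}]';python3 to.py 581.6 258.7 118 -52.9
```

```text
clock: 11.35
tool_pos: [581.0, 258.5, 117.9]
tcp_rot: [-0.0, 0.895, -0.445, 0.0]
contact_force: [0.1, 0.6, -0.3]
gripper_width: 0.6
finger_force: 0.0
shift/250 [ 0.001 -0.002 -0.001] yaw -52.86 az 0.00041226195869323117 tilt [ 1.e-03  5.e-04 -1.e+00] j6 -0.024764549248978734
```

```bash
python3 -m crank '[{"dx":0,"dy":0,"dz":0,"ax":0,"ay":0,"az":0,"fingers":0.3},{"dx":0,"dy":0,"dz":0,"ax":0,"ay":0,"az":0,"fingers":0.6},{"dx":0,"dy":0,"dz":0,"ax":0,"ay":0,"az":0,"fingers":1},{"dx":0,"dy":0,"dz":0,"ax":0,"ay":0,"az":0,"fingers":1},{"dx":0,"dy":0,"dz":0,"ax":0,"ay":0,"az":0,"fingers":1},{"dx":0,"dy":0,"dz":0,"ax":0,"ay":0,"az":0,"fingers":1}]'; python3 -m crank '[{"dx":0,"dy":0,"dz":-0.02,"ax":0,"ay":0,"az":0,"fingers":1},{"dx":0,"dy":0,"dz":-0.04,"ax":0,"ay":0,"az":0,"fingers":1},{"dx":0,"dy":0,"dz":-0.04,"ax":0,"ay":0,"az":0,"fingers":1},{"dx":0,"dy":0,"dz":0,"ax":0,"ay":0,"az":0,"fingers":1}]'
```

```text
clock: 12.1
tool_pos: [580.8, 258.4, 118.0]
tcp_rot: [-0.0, 0.896, -0.445, 0.0]
contact_force: [-2.4, -0.8, 4.9]
gripper_width: 0.145
finger_force: 62.6
clock: 12.6
tool_pos: [581.2, 258.7, 143.5]
tcp_rot: [-0.001, 0.895, -0.445, 0.001]
contact_force: [0.4, 0.1, -4.7]
gripper_width: 0.145
finger_force: 61.4
```

```bash
python3 -m crank '[{"dx":0,"dy":0,"dz":-0.1,"ax":0,"ay":0,"az":0,"fingers":1},{"dx":0,"dy":0,"dz":-0.16,"ax":0,"ay":0,"az":0,"fingers":1},{"dx":0,"dy":0,"dz":-0.16,"ax":0,"ay":0,"az":0,"fingers":1},{"dx":0,"dy":0,"dz":-0.16,"ax":0,"ay":0,"az":0,"fingers":1},{"dx":0,"dy":0,"dz":-0.16,"ax":0,"ay":0,"az":0,"fingers":1},{"dx":0,"dy":0,"dz":-0.16,"ax":0,"ay":0,"az":0,"fingers":1},{"dx":0,"dy":0,"dz":-0.16,"ax":0,"ay":0,"az":0,"fingers":1},{"dx":0,"dy":0,"dz":-0.16,"ax":0,"ay":0,"az":0,"fingers":1},{"dx":0,"dy":0,"dz":-0.1,"ax":0,"ay":0,"az":0,"fingers":1},{"dx":0,"dy":0,"dz":0,"ax":0,"ay":0,"az":0,"fingers":1}]'; python3 to.py 506 -398.5 460 -52.9
```

```text
clock: 13.85
tool_pos: [580.9, 258.5, 474.1]
tcp_rot: [-0.002, 0.895, -0.445, 0.001]
contact_force: [-0.5, 0.6, -5.1]
gripper_width: 0.148
finger_force: 61.4
shift/250 [1.914 1.825 0.048] yaw -52.87 az 0.0003517886785358668 tilt [ 0.0034  0.0027 -1.    ] j6 -0.02466724135030904
```

```bash
python3 -m crank '[{"dx":0.08,"dy":0.076,"dz":0,"ax":0,"ay":0,"az":0,"fingers":1},{"dx":0.16,"dy":0.152,"dz":0,"ax":0,"ay":0,"az":0,"fingers":1},{"dx":0.16,"dy":0.152,"dz":0,"ax":0,"ay":0,"az":0,"fingers":1},{"dx":0.16,"dy":0.152,"dz":0,"ax":0,"ay":0,"az":0,"fingers":1},{"dx":0.16,"dy":0.152,"dz":0,"ax":0,"ay":0,"az":0,"fingers":1},{"dx":0.16,"dy":0.152,"dz":0,"ax":0,"ay":0,"az":0,"fingers":1},{"dx":0.16,"dy":0.152,"dz":0,"ax":0,"ay":0,"az":0,"fingers":1},{"dx":0.16,"dy":0.152,"dz":0,"ax":0,"ay":0,"az":0,"fingers":1},{"dx":0.16,"dy":0.152,"dz":0,"ax":0,"ay":0,"az":0,"fingers":1},{"dx":0.16,"dy":0.152,"dz":0,"ax":0,"ay":0,"az":0,"fingers":1},{"dx":0.16,"dy":0.152,"dz":0,"ax":0,"ay":0,"az":0,"fingers":1},{"dx":0.16,"dy":0.152,"dz":0,"ax":0,"ay":0,"az":0,"fingers":1}]'; python3 -m crank '[{"dx":0.08,"dy":0.076,"dz":0,"ax":0,"ay":0,"az":0.05,"fingers":1},{"dx":0,"dy":0,"dz":0,"ax":0,"ay":0,"az":0.11,"fingers":1},{"dx":0,"dy":0,"dz":0,"ax":0,"ay":0,"az":0.11,"fingers":1},{"dx":0,"dy":0,"dz":0,"ax":0,"ay":0,"az":0.11,"fingers":1},{"dx":0,"dy":0,"dz":0,"ax":0,"ay":0,"az":0.11,"fingers":1},{"dx":0,"dy":0,"dz":0,"ax":0,"ay":0,"az":0.11,"fingers":1},{"dx":0,"dy":0,"dz":0,"ax":0,"ay":0,"az":0.11,"fingers":1},{"dx":0,"dy":0,"dz":0,"ax":0,"ay":0,"az":0.11,"fingers":1},{"dx":0,"dy":0,"dz":0,"ax":0,"ay":0,"az":0.11,"fingers":1},{"dx":0,"dy":0,"dz":0,"ax":0,"ay":0,"az":0.11,"fingers":1},{"dx":0,"dy":0,"dz":0,"ax":0,"ay":0,"az":0.11,"fingers":1}]'; python3 -m crank '[{"dx":0,"dy":0,"dz":0,"ax":0,"ay":0,"az":0.11,"fingers":1},{"dx":0,"dy":0,"dz":0,"ax":0,"ay":0,"az":0.11,"fingers":1},{"dx":0,"dy":0,"dz":0,"ax":0,"ay":0,"az":0.11,"fingers":1},{"dx":0,"dy":0,"dz":0,"ax":0,"ay":0,"az":0.11,"fingers":1},{"dx":0,"dy":0,"dz":0,"ax":0,"ay":0,"az":0.11,"fingers":1},{"dx":0,"dy":0,"dz":0,"ax":0,"ay":0,"az":0.11,"fingers":1},{"dx":0,"dy":0,"dz":0,"ax":0,"ay":0,"az":0.11,"fingers":1},{"dx":0,"dy":0,"dz":0,"ax":0,"ay":0,"az":0,"fingers":1}]';  python3 to.py 506 -398.5 230 132.6
```

```text
clock: 15.35
tool_pos: [509.3, -373.5, 469.8]
tcp_rot: [-0.0, 0.896, -0.445, -0.002]
contact_force: [1.0, -0.2, -3.8]
gripper_width: 0.145
finger_force: 61.3
clock: 16.73
tool_pos: [506.8, -399.3, 469.7]
tcp_rot: [-0.001, -0.202, 0.979, 0.002]
contact_force: [-0.6, 0.4, -3.8]
gripper_width: 0.146
finger_force: 61.3
clock: 17.73
tool_pos: [506.8, -399.3, 470.1]
tcp_rot: [-0.002, 0.387, 0.922, 0.0]
contact_force: [0.4, 0.9, -4.0]
gripper_width: 0.146
finger_force: 61.3
shift/250 [0.001 0.001 0.96 ] yaw 134.46 az 0.020641002738666873 tilt [-0.0029  0.0022 -1.    ] j6 -1.9483437096762497
```

```bash
python3 -c "
from lib import *
for a,b in (((400,100),(102,163)),((452,93),(137,165)),((425,135),(175,150))): print(tri(a,b))"; python3 -m crank '[{"dx":0,"dy":0,"dz":0.1,"ax":0,"ay":0,"az":0.02,"fingers":1},{"dx":0,"dy":0,"dz":0.16,"ax":0,"ay":0,"az":0,"fingers":1},{"dx":0,"dy":0,"dz":0.16,"ax":0,"ay":0,"az":0,"fingers":1},{"dx":0,"dy":0,"dz":0.16,"ax":0,"ay":0,"az":0,"fingers":1},{"dx":0,"dy":0,"dz":0.16,"ax":0,"ay":0,"az":0,"fingers":1},{"dx":0,"dy":0,"dz":0.14,"ax":0,"ay":0,"az":0,"fingers":1},{"dx":0,"dy":0,"dz":0.08,"ax":0,"ay":0,"az":0,"fingers":1},{"dx":0,"dy":0,"dz":0,"ax":0,"ay":0,"az":0,"fingers":1},{"dx":0,"dy":0,"dz":0,"ax":0,"ay":0,"az":0,"fingers":1}]'; python3 to.py 506 -398.5 230 132.6; python3 -c "
from lib import *
a=shot('side');b=shot('top');cv2.imwrite('pics/sideA.png',a);cv2.imwrite('pics/topA.png',b)
t=a[100:200,165:265];u=b[185:285,365:465]
cv2.imwrite('pics/p1.png',np.hstack([cv2.resize(t,(400,400),interpolation=2),cv2.resize(u,(400,400),interpolation=2)]))"
```

```text
(array([ 741.10185827, -342.19685866,  407.7067417 ]), np.float64(151.94668663043592))
(array([ 712.38655673, -371.94437209,  385.30237323]), np.float64(8.01205691579482))
(array([ 633.03110315, -315.77025859,  385.17927543]), np.float64(12.648725754463367))
clock: 18.85
tool_pos: [507.2, -400.0, 233.2]
tcp_rot: [0.001, 0.402, 0.916, -0.0]
contact_force: [0.7, -0.4, -3.4]
gripper_width: 0.147
finger_force: 61.2
shift/250 [0.008 0.    0.013] yaw 132.62 az 0.00019309241935603597 tilt [ 0.001  -0.0011 -1.    ] j6 -1.9804960844778954
```

View pics/p1.png

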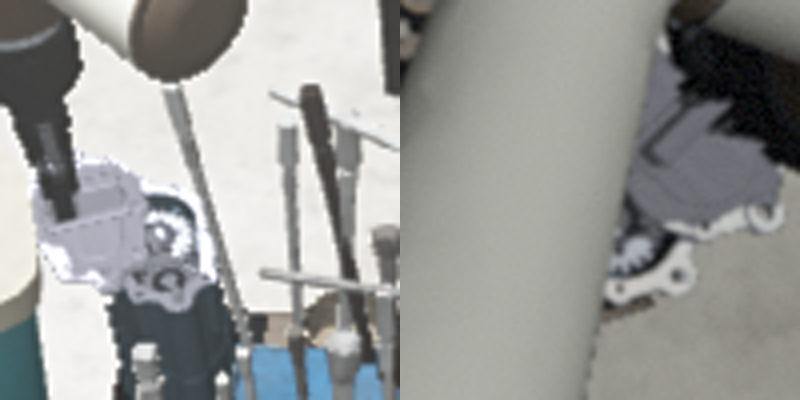

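```bash
python3 - <<'E'
from lib import *
np.set_printoptions(precision=1,suppress=True,linewidth=200)
s=sense();M=rot(s['tcp_rot']).as_matrix();ex=M[:,1];ey=-M[:,0]
print(ex,ey)
c=s['tool_pos']+16*ey
top=cv2.imread('pics/topA.png')[:,:,1];side=cv2.imread('pics/sideA.png')[:,:,1]
for n,k in(("W",-66),("N",66)):
    P=c+k*ex;P[2]=233.2-18+12
    for cam,im in(("top",top),("side",side)):
        u,v=proj(cam,P);print(n,cam,u,v);x,y=int(round(u)),int(round(v));print("x0",x-7,"y0",y-6);print(im[y-6:y+7,x-7:x+8])
E
```

```text
[0.7 0.7 0. ] [ 0.7 -0.7  0. ]
W top 467.05340311496144 228.30234005019383
x0 460 y0 222
[[ 15  17  18   7  20  17  14  15  18   8   9  23  20  18  20]
 [  2   9  15  17  11  11  14  19  12   9  20  23  19  20  19]
 [ 18   9  17  15  10  15  18  12  11  13   9  34  31  25  16]
 [ 40  25   8  19   5  12  17  16  19  16  33  43  42  43  28]
 [109  74  39  29  17   7  16   9  13  34  43  50  41  38  21]
 [153 129 102  86  47  29  22   0  15  24  37  41  25  26  25]
 [137 149 152 139 110  84  48  28  17  11  27  26   7  18  18]
 [121 148 158 156 149 138 111  87  49  23  14  13  13  19  16]
 [115 149 154 153 157 154 150 138 105  84  47  32  23  15  15]
 [123 146 152 152 151 151 156 153 148 132 102  90  76  45  23]
 [141 150 150 148 149 150 151 152 155 152 144 137 128 100  80]
 [145 150 148 149 148 149 148 154 152 152 151 146 146 142 128]
 [145 150 146 147 148 148 147 150 152 155 150 147 147 147 143]]
W side 170.94262070497882 140.73404974698508
x0 164 y0 135
[[238 237 238 240 243 242 122  62  61  61  63  79  97 100  98]
 [238 238 237 238 240 243 152  72  62  61  62  72  96 100  98]
 [237 
[... 1743 characters left out ...]
0 180]
 [237 164 215 240 238 227 254 251 223 225 181 173 175 176 175]
 [236 146 205 239 236 188 253 250 234 210 175 170 173 177 204]
 [214 128 179 238 241 238 239 249 252 237 187 181 185 208 255]
 [163 110 178 238 242 241 207 238 248 231 207 203 232 244 253]
 [115 103 179 238 242 244 239 204 194 185 182 181 189 192 205]
 [103 106 183 241 243 243 243 242 241 242 241 242 242 242 240]
 [103 107 192 243 244 243 243 243 243 243 244 244 245 244 244]
 [104 114 216 244 244 244 243 242 241 241 242 243 244 243 244]
 [104 116 218 244 243 243 243 243 242 238 237 239 239 242 245]
 [104 127 221 242 241 242 242 240 240 236 234 234 237 241 244]
 [113 184 241 243 240 240 239 238 238 236 233 232 235 240 243]]
```

```bash
python3 - <<'E'
from lib import *
np.set_printoptions(precision=1,suppress=True,linewidth=200)
s=sense();M=rot(s['tcp_rot']).as_matrix();ex=M[:,1];ey=M[:,0]
c=s['tool_pos']+16*ey
top=cv2.imread('pics/topA.png')[:,:,1];side=cv2.imread('pics/sideA.png')[:,:,1]
for n,k,cam,im in(("W",-66,"top",top),("W",-66,"side",side),("N",66,"side",side)):
        P=c+k*ex;P[2]=233.2-18+12
        u,v=proj(cam,P);print(n,cam,u,v);x,y=int(round(u)),int(round(v));print("x0",x-7,"y0",y-6);print(im[y-6:y+7,x-7:x+8])
E
```

```text
W top 456.7553711299071 238.43833539940118
x0 450 y0 232
[[108 108 112 109 112 112 110 108 106 117 141 150 150 148 149]
 [108 108 109 107 107 105 109 108 103 117 145 150 148 149 148]
 [111 109 101 104 106 107 113 111 108 121 145 150 146 147 148]
 [111 105 103 111 111 104 102 107 109 131 153 149 147 149 151]
 [135 117 133 137 118 101  84  86 120 156 168 153 150 150 151]
 [165 139 166 171 139 125  96  83 137 183 181 152 148 151 149]
 [177 142 170 184 157 145 126  94 142 187 181 146 146 152 150]
 [182 149 162 187 184 167 148 124 161 189 180 152 150 152 151]
 [185 166 146 176 191 186 171 169 185 188 170 152 150 150 146]
 [170 152 125 143 172 185 188 188 186 170 145 145 150 152 148]
 [142 129 119 111 136 160 172 171 162 142 141 149 150 150 152]
 [146 146 136 119 122 134 141 142 149 144 145 149 152 149 150]
 [151 151 149 146 145 145 149 147 147 147 147 148 150 150 149]]
W side 181.32384200994306 138.16183179081906
x0 174 y0 132
[[ 77  91  91  94  72  64  60  90 222 242 238 236 235 236 236]
 [ 73  99 100 100  81  65  60  61 113 235 238 236 236 237 237]
 [ 67  94  99  99  84  65  59  57  92 
[... 834 characters left out ...]
5 158]
 [180 180 175 174 177 177 176 177 179 179 172 174 176 176 180]
 [177 182 183 185 188 190 191 181 175 175 172 173 175 172 178]
 [173 176 180 180 179 177 177 175 176 175 173 173 177 175 164]
 [173 175 176 175 172 170 172 170 168 173 171 172 174 164 150]
 [170 173 177 204 201 176 155 160 163 173 172 158 147 144 132]
 [181 185 208 255 255 224 163 159 168 177 173 153 136 135  98]
 [203 232 244 253 243 255 220 181 176 177 162 147 152 165 117]
 [181 189 192 205 202 227 244 205 183 165 164 147 158 172 165]
 [242 242 242 240 213 234 207 186 182 172 154 135 158 174 172]
 [244 245 244 244 241 206 170 164 156 153 142 101 120 167 171]
 [243 244 243 244 245 241 180 158 144 114  85  70  84 159 158]]
```

```bash
python3 - <<'E'
from lib import *
s=sense();M=rot(s['tcp_rot']).as_matrix();ex=M[:,1];ey=M[:,0];c=s['tool_pos']+16*ey
def crop(cam,x,y,w,h):
    im=cv2.imread(f'pics/{cam}A.png')[y:y+h,x:x+w];k=400//w;im=cv2.resize(im,None,fx=k,fy=k,interpolation=2)
    for K in(-66,66):
        P=c+K*ex;P[2]=227;u,v=proj(cam,P);cv2.drawMarker(im,(int((u-x+.5)*k),int((v-y+.5)*k)),(0,0,255),0,14,1)
    return im
cv2.imwrite('pics/p2.png',np.hstack([crop('side',168,130,50,60),crop('top',422,205,50,60)]))
E
```

```text
(no output)
```

View pics/p2.png

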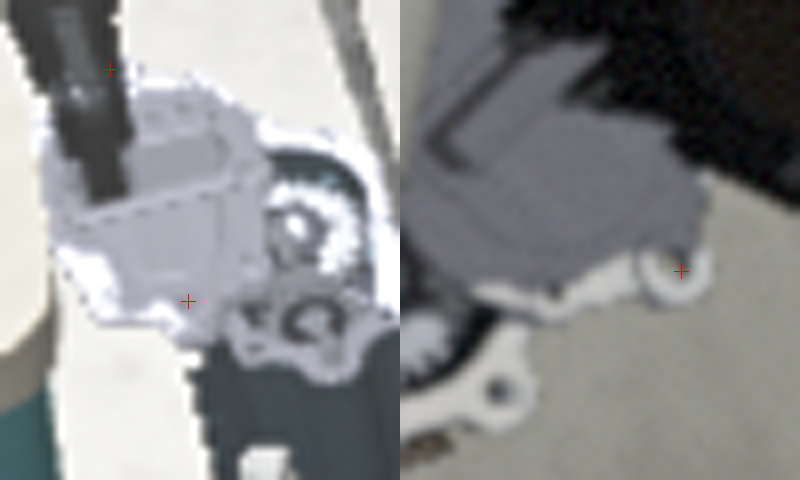

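The picture shows the cover's wide boss at about (676,268) in the crop against a predicted (681,271), so the grip geometry holds. Next I'll lower it beside the case and slide it over the pins.

```bash
python3 -m crank '[{"dx":0,"dy":0,"dz":0.04,"ax":0,"ay":0,"az":0,"fingers":1},{"dx":0,"dy":0,"dz":0.04,"ax":0,"ay":0,"az":0,"fingers":1},{"dx":0.04,"dy":0,"dz":0,"ax":0,"ay":0,"az":0,"fingers":1},{"dx":0.05,"dy":0,"dz":0,"ax":0,"ay":0,"az":0,"fingers":1},{"dx":0.04,"dy":0,"dz":0,"ax":0,"ay":0,"az":0,"fingers":1},{"dx":0,"dy":0,"dz":0,"ax":0,"ay":0,"az":0,"fingers":1},{"dx":0,"dy":0,"dz":0,"ax":0,"ay":0,"az":0,"fingers":1}]'; python3 to.py 475.4 -365.4 213 132.6
```

```text
clock: 19.82
tool_pos: [485.2, -375.8, 212.9]
tcp_rot: [0.001, 0.402, 0.915, -0.0]
contact_force: [0.3, 0.0, -4.0]
gripper_width: 0.142
finger_force: 61.3
shift/250 [ 0.057 -0.001 -0.001] yaw 132.55 az -0.0005703325593338428 tilt [ 1.1e-03 -7.0e-04 -1.0e+00] j6 -2.00358513356646
```

```bash
python3 -m crank '[{"dx":0.02,"dy":0,"dz":0,"ax":0,"ay":0,"az":0,"fingers":1},{"dx":0.02,"dy":0,"dz":0,"ax":0,"ay":0,"az":0,"fingers":1},{"dx":0.017,"dy":-0.001,"dz":0,"ax":0,"ay":0,"az":0,"fingers":1},{"dx":0,"dy":0,"dz":0,"ax":0,"ay":0,"az":0,"fingers":1},{"dx":0,"dy":0,"dz":0,"ax":0,"ay":0,"az":0,"fingers":1}]'; python3 to.py 475.4 -365.4 213 132.6; python3 - <<'E'
from lib import *
np.set_printoptions(precision=1,suppress=True,linewidth=200)
im=np.mean([shot('top') for _ in range(3)],0);sd=np.mean([shot('side') for _ in range(3)],0);cv2.imwrite('pics/topB.png',im);cv2.imwrite('pics/sideB.png',sd)
s=sense();M=rot(s['tcp_rot']).as_matrix();ex=M[:,1];ey=M[:,0];c=s['tool_pos']+16*ey
for cam,K,g in(("top",-66,im),("side",66,sd),("side",-66,sd)):
    P=c+K*ex;P[2]=s['tool_pos'][2]-18+12;u,v=proj(cam,P);x,y=int(round(u)),int(round(v));print(cam,K,u,v,"x0",x-8,"y0",y-7);print(g[y-7:y+9,x-8:x+9,1].astype(int))
print("pin as seen:",proj("top",[416.5,-397.8,207]))
E
```

```text
clock: 20.45
tool_pos: [475.1, -365.4, 212.4]
tcp_rot: [0.0, 0.402, 0.915, -0.0]
contact_force: [1.3, 0.5, -3.6]
gripper_width: 0.144
finger_force: 61.3
shift/250 [-0.001  0.001 -0.002] yaw 132.53 az -0.0007289596376930755 tilt [ 3.e-04 -2.e-04 -1.e+00] j6 -2.0135352391458725
top -66 438.03811592752766 253.56571580555993 x0 430 y0 247
[[112 112 110 111 111 114 112 112 112 111 124 146 155 155 156 155 155]
 [111 111 111 110 107 105 104 109 111 110 125 149 154 153 153 153 153]
 [111 113 113 105  97  98 106 112 107 107 118 140 151 152 154 153 154]
 [112 114 112 109 110 110 113 114 106 109 124 140 149 153 153 155 154]
 [116 122 127 127 138 123 112 108  94 118 161 174 154 151 155 155 154]
 [148 156 153 147 167 149 112  96  84 132 182 184 152 150 156 154 151]
 [188 189 169 153 187 183 140  99  89 132 182 184 155 150 156 151 150]
 [200 196 178 158 188 195 175 134 120 158 191 186 156 152 155 152 149]
 [198 196 185 166 177 193 192 174 171 188 193 179 157 152 154 152 151]
 [189 184 175 165 160 175 187 191 191 190 178 158 152 152 153 153 152]
 [149 130 123 125 130 137 159 173 176 168 154 149 150
[... 2213 characters left out ...]
  70 115 103  99  96  78  69  71 157 240 241 241 241 241]
 [ 70  60  68  77  80  96 102  92  79  65  76 187 255 255 255 255 255]
 [121  65  97 125  98 114 128 107  93  70  63 127 255 223 198 194 191]
 [149  76  77 109 113 135 152 141 103  70  61  88 185 177 172 172 171]
 [243 154  87  81  81  91 110 107  88  69  59  73 167 178 173 173 173]
 [254 203  95  63  63  64  79  76  72  63  57  71 167 178 152 167 174]
 [191 155  80  59  59  59  70  70  68  61  56  71 166 180 169 170 173]
 [218 165  87  59  58  59  62  64  62  60  56  71 164 178 176 176 178]]
pin as seen: [437.9 253.2][ WARN:0@7.915] global loadsave.cpp:1063 imwrite_ Unsupported depth image for selected encoder is fallbacked to CV_8U.
```

```bash
python3 -m crank '[{"dx":0,"dy":0,"dz":0.012,"ax":0,"ay":0,"az":0,"fingers":1},{"dx":0,"dy":0,"dz":0.008,"ax":0,"ay":0,"az":0,"fingers":1},{"dx":0,"dy":0,"dz":0.004,"ax":0,"ay":0,"az":0,"fingers":1},{"dx":0,"dy":0,"dz":0,"ax":0,"ay":0,"az":0,"fingers":1}]'; python3 -m crank '[{"dx":0,"dy":0,"dz":0.006,"ax":0,"ay":0,"az":0,"fingers":1},{"dx":0,"dy":0,"dz":0,"ax":0,"ay":0,"az":0,"fingers":1}]'; python3 -c "
from lib import *
s=sense();print(s['contact_force'],s['moment'])"
```

```text
clock: 21.25
tool_pos: [475.0, -365.4, 206.2]
tcp_rot: [-0.0, 0.402, 0.915, -0.0]
contact_force: [-0.7, -0.4, -4.2]
gripper_width: 0.146
finger_force: 61.3
clock: 21.5
tool_pos: [475.1, -365.7, 205.2]
tcp_rot: [0.0, 0.402, 0.915, -0.0]
contact_force: [0.1, -1.3, -2.7]
gripper_width: 0.145
finger_force: 61.5
[ 0.0941652  -1.28145834 -2.67563934] [-0.46846194  0.19807914  0.02704393]
```

```bash
python3 -m crank '[{"dx":0,"dy":0,"dz":0.006,"ax":0,"ay":0,"az":0,"fingers":1},{"dx":0,"dy":0,"dz":0,"ax":0,"ay":0,"az":0,"fingers":1}]'; python3 -c "
from lib import *
s=sense();M=rot(s['tcp_rot']);print(M.inv().apply(s['contact_force']),M.inv().apply(s['moment']))"; python3 -m crank '[{"dx":0,"dy":0,"dz":0.004,"ax":0,"ay":0,"az":0,"fingers":1},{"dx":0,"dy":0,"dz":0,"ax":0,"ay":0,"az":0,"fingers":1}]'; python3 -c "
from lib import *
s=sense();M=rot(s['tcp_rot']);print(M.inv().apply(s['contact_force']),M.inv().apply(s['moment']))"
```

```text
clock: 21.75
tool_pos: [475.0, -366.0, 204.3]
tcp_rot: [0.001, 0.402, 0.915, -0.001]
contact_force: [-1.9, -2.5, 1.5]
gripper_width: 0.149
finger_force: 62.1
[-0.56310582 -3.13339384 -1.47372359] [ 0.99466743 -0.04582802 -0.07833188]
clock: 22.0
tool_pos: [474.9, -366.2, 203.7]
tcp_rot: [0.001, 0.402, 0.916, -0.001]
contact_force: [-3.7, -3.0, 5.0]
gripper_width: 0.147
finger_force: 62.6
[ 0.2985371  -4.77374649 -5.01459273] [ 1.3527176   0.21010907 -0.04631773]
```

The contact pushes the cover toward -x, which agrees with the vision offset, so I'll shift it that way.

```bash
python3 -m crank '[{"dx":0,"dy":0,"dz":-0.008,"ax":0,"ay":0,"az":0,"fingers":1},{"dx":0,"dy":-0.007,"dz":0,"ax":0,"ay":0,"az":0,"fingers":1},{"dx":0,"dy":0,"dz":0.006,"ax":0,"ay":0,"az":0,"fingers":1},{"dx":0,"dy":0,"dz":0,"ax":0,"ay":0,"az":0,"fingers":1}]'; cat >f.py <<'E'
from lib import *
np.set_printoptions(precision=2,suppress=True)
s=sense();M=rot(s['tcp_rot']);m=M.as_matrix();print("F tool",M.inv().apply(s['contact_force']),"M",M.inv().apply(s['moment']),"tilt",m[:,2].round(4),"rel",m.T[:2]@(s['tool_pos']-[475.4,-365.4,0]))
E
python3 f.py; python3 -m crank '[{"dx":0,"dy":0,"dz":0.006,"ax":0,"ay":0,"az":0,"fingers":1},{"dx":0,"dy":0,"dz":0,"ax":0,"ay":0,"az":0,"fingers":1}]';python3 f.py
```

```text
clock: 22.5
tool_pos: [473.8, -366.6, 202.1]
tcp_rot: [-0.0, 0.402, 0.915, -0.0]
contact_force: [-0.7, -3.4, -2.2]
gripper_width: 0.146
finger_force: 61.5
F tool [-2.07 -2.84  2.16] M [ 1.07 -0.8  -0.07] tilt [-0.  0. -1.] rel [ 0.25 -2.08]
clock: 22.75
tool_pos: [473.7, -366.7, 200.9]
tcp_rot: [-0.0, 0.402, 0.915, -0.0]
contact_force: [-0.2, -4.9, -3.5]
gripper_width: 0.146
finger_force: 61.5
F tool [-3.51 -3.48  3.49] M [ 1.23 -0.93 -0.07] tilt [-0. -0. -1.] rel [ 0.27 -2.22]
```

```bash
python3 -m crank '[{"dx":-0.002,"dy":-0.003,"dz":0,"ax":0,"ay":0,"az":0,"fingers":1},{"dx":0,"dy":0,"dz":0.005,"ax":0,"ay":0,"az":0,"fingers":1},{"dx":0,"dy":0,"dz":0,"ax":0,"ay":0,"az":0,"fingers":1}]'; python3 f.py; python3 -m crank '[{"dx":0,"dy":0,"dz":0.006,"ax":0,"ay":0,"az":0,"fingers":1},{"dx":0,"dy":0,"dz":0,"ax":0,"ay":0,"az":0,"fingers":1}]';python3 f.py
```

```text
clock: 23.12
tool_pos: [473.5, -366.9, 199.6]
tcp_rot: [-0.0, 0.402, 0.915, 0.0]
contact_force: [-0.8, -2.2, -4.2]
gripper_width: 0.15
finger_force: 61.3
F tool [-1.07 -2.02  4.16] M [ 0.38 -0.37 -0.  ] tilt [-0.  0. -1.] rel [ 0.36 -2.37]
clock: 23.38
tool_pos: [473.5, -367.0, 198.1]
tcp_rot: [-0.0, 0.403, 0.915, 0.0]
contact_force: [0.4, -0.8, -3.5]
gripper_width: 0.147
finger_force: 61.3
F tool [-0.87 -0.27  3.49] M [ 0.14 -0.24 -0.  ] tilt [-0.  0. -1.] rel [ 0.28 -2.49]
```

```bash
python3 -m crank '[{"dx":0,"dy":0,"dz":0.006,"ax":0,"ay":0,"az":0,"fingers":1},{"dx":0,"dy":0,"dz":0.006,"ax":0,"ay":0,"az":0,"fingers":1},{"dx":0,"dy":0,"dz":0,"ax":0,"ay":0,"az":0,"fingers":1}]'; python3 f.py; python3 -m crank '[{"dx":0,"dy":0,"dz":0.004,"ax":0,"ay":0,"az":0,"fingers":1},{"dx":0,"dy":0,"dz":0,"ax":0,"ay":0,"az":0,"fingers":1}]';python3 f.py
```

```text
clock: 23.75
tool_pos: [473.5, -367.2, 195.2]
tcp_rot: [-0.0, 0.403, 0.915, 0.0]
contact_force: [0.3, 0.5, -2.9]
gripper_width: 0.151
finger_force: 61.3
F tool [0.11 0.55 2.92] M [-0.02 -0.08 -0.05] tilt [-0.  0. -1.] rel [ 0.1 -2.6]
clock: 24.0
tool_pos: [473.5, -367.3, 194.4]
tcp_rot: [-0.0, 0.403, 0.915, 0.0]
contact_force: [-0.9, -0.9, -4.6]
gripper_width: 0.147
finger_force: 61.3
F tool [-0.04 -1.23  4.6 ] M [-0.   -0.06  0.01] tilt [-0.  0. -1.] rel [-0.06 -2.7 ]
```

```bash
python3 -m crank '[{"dx":0,"dy":0,"dz":0.004,"ax":0,"ay":0,"az":0,"fingers":1},{"dx":0,"dy":0,"dz":0,"ax":0,"ay":0,"az":0,"fingers":1}]';python3 f.py; python3 -m crank '[{"dx":0,"dy":0,"dz":0.004,"ax":0,"ay":0,"az":0,"fingers":1},{"dx":0,"dy":0,"dz":0,"ax":0,"ay":0,"az":0,"fingers":1}]';python3 f.py
```

```text
clock: 24.25
tool_pos: [473.6, -367.5, 194.1]
tcp_rot: [0.0, 0.402, 0.915, -0.0]
contact_force: [-0.0, 0.7, -1.1]
gripper_width: 0.15
finger_force: 61.7
F tool [0.51 0.44 1.06] M [-0.06  0.27 -0.02] tilt [ 0. -0. -1.] rel [-0.45 -2.68]
clock: 24.5
tool_pos: [473.6, -367.5, 194.0]
tcp_rot: [0.001, 0.402, 0.916, -0.0]
contact_force: [-1.5, 3.5, 6.5]
gripper_width: 0.147
finger_force: 62.7
F tool [ 3.61  1.22 -6.5 ] M [-0.14  1.18  0.02] tilt [ 0. -0. -1.] rel [-0.59 -2.72]
```

Seated: the force now rises at z = 194.0, which puts the underside at 176. Releasing and retreating away from the bar.

```bash
python3 -m crank '[{"dx":0,"dy":0,"dz":-0.003,"ax":0,"ay":0,"az":0,"fingers":0.5},{"dx":0,"dy":0,"dz":0,"ax":0,"ay":0,"az":0,"fingers":0.3},{"dx":0,"dy":0,"dz":0,"ax":0,"ay":0,"az":0,"fingers":0.2},{"dx":0,"dy":0,"dz":0,"ax":0,"ay":0,"az":0,"fingers":0.2}]';python3 f.py; python3 -m crank '[{"dx":0,"dy":0,"dz":-0.04,"ax":0,"ay":0,"az":0,"fingers":0.2},{"dx":0,"dy":0,"dz":-0.08,"ax":0,"ay":0,"az":0,"fingers":0.2},{"dx":0,"dy":0,"dz":-0.1,"ax":0,"ay":0,"az":0,"fingers":0.2},{"dx":-0.1,"dy":0,"dz":0,"ax":0,"ay":0,"az":0,"fingers":0.2},{"dx":-0.15,"dy":0,"dz":0,"ax":0,"ay":0,"az":0,"fingers":0.2},{"dx":0,"dy":-0.2,"dz":-0.1,"ax":0,"ay":0,"az":0,"fingers":0.2},{"dx":0,"dy":-0.2,"dz":-0.1,"ax":0,"ay":0,"az":0,"fingers":0.2},{"dx":0,"dy":-0.2,"dz":-0.1,"ax":0,"ay":0,"az":0,"fingers":0.2},{"dx":0,"dy":-0.2,"dz":-0.1,"ax":0,"ay":0,"az":0,"fingers":0.2},{"dx":0,"dy":0,"dz":0,"ax":0,"ay":0,"az":0,"fingers":0.2}]'; python3 -c "
from lib import *
t=shot('side')[100:200,165:265];u=shot('top')[185:285,350:450]
cv2.imwrite('pics/end.png',np.hstack([cv2.resize(t,(400,400),interpolation=2),cv2.resize(u,(400,400),interpolation=2)]))"
```

```text
clock: 25.0
tool_pos: [473.6, -367.5, 193.2]
tcp_rot: [-0.0, 0.402, 0.915, -0.0]
contact_force: [0.6, 0.2, 1.1]
gripper_width: 0.399
finger_force: 0.0
F tool [-0.26  0.61 -1.11] M [-0.01  0.05  0.03] tilt [-0. -0. -1.] rel [-0.34 -2.75]
clock: 26.25
tool_pos: [366.2, -551.5, 351.9]
tcp_rot: [0.003, 0.405, 0.914, -0.002]
contact_force: [0.8, 0.6, -0.5]
gripper_width: 0.402
finger_force: 0.0
```

View pics/end.png

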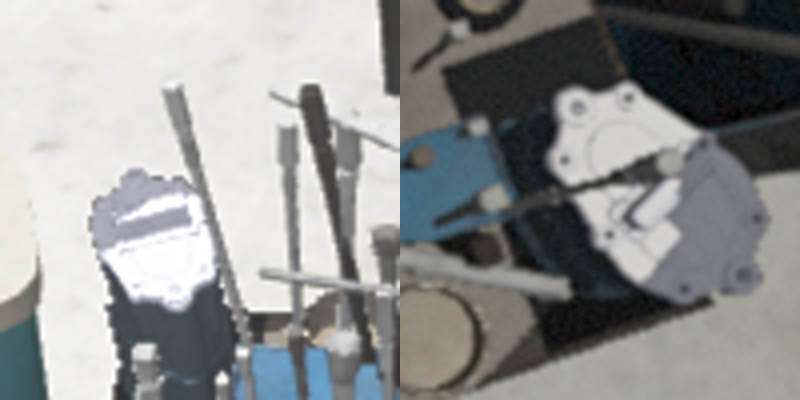

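The cover lies flush on the case with a pin in each hole, at about (577,108) and (742,275) in the crop. The wide end is over the large gear, the tin and tape are undisturbed, and the arm is clear.

```bash
python3 -c "
from station import *
print(job_done())"
```

```text
the job is handed in; nothing more can be done
None
```

The job is handed in at about 26 s of the 67 s: the gib key was pushed down to its stop, and the cover sits flush on both dowel pins with its wide end over the large gear; it has been released, the arm is clear, and the tin and tape roll were not touched.

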